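# Space the slats of a door front with a block from the cupboard

### The job

Swing the cupboard door wide open by its handle and take the spacer block from the tray on its inside; then, working along the plywood panel outwards from its fixed end strip, step the block from gap to gap: stand it against the strip (or the slat just set) and bring the next slat up snug against it, so that every loose slat ends square across the panel, not overhanging its long edges, with the same gap of one 70 mm block thickness between all neighbours and to the strip. Finish by standing the block back in the door's tray and shutting the door completely, and leave the mallet and the marking gauge where they lie.

Things in the scene. Friction and masses are not known exactly. Their poses are not given: they have to be found in the camera images.
- cupdoor (a joint): opening angle of the cupboard door, rad: 0 shut, grows as the door swings open towards the robot side (clockwise seen from above), stop at 1.75. A light friction hinge: it stays where it is left, with no spring or latch; it takes about 1 N at the handle.
- cupdoor_hinge (a point): point on the door's vertical hinge line, 112 mm above the bench. The point turns with the door: its -y axis runs along the door from hinge to free edge, its -x axis points straight out of the door's outer face. The cupboard is a small maple one, 200 deep, 240 wide, 200 mm high, standing on the bench, turned somewhat towards the robot; the door (16 mm thick, 222 wide, from 26 to 198 mm above the bench) hangs on its left side as the robot sees it.
- cupdoor_handle (a point): grip point on the door's handle: an upright round steel bar 12 mm thick, 53 mm out from the middle of the door's thickness (39 mm free space behind it), 185 mm from the hinge line. The bar reaches from 86 to 214 mm above the bench (16 mm past the door's top edge), this point is at 190 mm; the two stays joining it to the door are at 98 and 130 mm, so its upper part can be taken from above. Axes as the door's.
- cupdoor_tray (a point): centre of the floor of the small wooden tray fixed to the door's inner face, 108 mm above the bench; it swings out with the door. Axes as the door's. Inside it is 116 mm along the door (y) by 97 mm out from the door (x; this point is 48 mm from the door's inner face), with lips 12 mm high on three sides and the door as the fourth.
- spacer_center (a point): centre (35 mm above its underside) of the beech spacer block: a block 100 long (x) by 70 thick (y) by 34 mm high with a square knob 28 by 28 by 36 mm on top of its middle, 70 mm high in all, 0.15 to 0.25 kg. It starts standing in the door's tray, its length along the door. The 70 mm thickness is the gap to be set, so its 100 mm length lies along the slats.
- stop_face (a point): middle of the inner face of the fixed walnut strip at one end of the plywood panel, 28 mm above the bench. +y points along the panel, away from the strip, along the row; x runs across the panel, along the slats. The panel is fixed, 570 long, 210 wide, 12 mm thick, lying on the bench; the strip is 210 long, 30 wide and stands 32 mm above the panel.
- slat1_center (a point): centre of walnut slat 1 (counted outwards from the strip; some slats may be absent): a bar 170 long (x) by 26 wide (y) by 32 mm high, 0.11 to 0.2 kg, lying loose across the panel (its centre 28 mm above the bench). Its +y points away from the strip.
- slat2_center (a point): centre of walnut slat 2 (counted outwards from the strip; some slats may be absent): a bar 170 long (x) by 26 wide (y) by 32 mm high, 0.11 to 0.2 kg, lying loose across the panel (its centre 28 mm above the bench). Its +y points away from the strip.
- slat3_center (a point): centre of walnut slat 3 (counted outwards from the strip; some slats may be absent): a bar 170 long (x) by 26 wide (y) by 32 mm high, 0.11 to 0.2 kg, lying loose across the panel (its centre 28 mm above the bench). Its +y points away from the strip.
- slat4_center (a point): centre of walnut slat 4 (counted outwards from the strip; some slats may be absent): a bar 170 long (x) by 26 wide (y) by 32 mm high, 0.11 to 0.2 kg, lying loose across the panel (its centre 28 mm above the bench). Its +y points away from the strip.
- mallet_center (a point): a wooden mallet with a round head, lying beyond the panel; not to be disturbed (point: middle of the head, 35 mm up)
- gauge_center (a point): a beech marking gauge, 210 mm long, lying beside the strip end of the panel; not to be disturbed (point: on its beam, 25 mm up)
Not all that is in view belongs to the job. What is shaped like the part that bears slat2_center but white is not meant. What is shaped like the part that bears slat3_center but white is not meant.

How it is judged:
On the way, in this order (a step that is already met when the one before it is completed fails the run):
1. the cupboard door has been swung wide open (at least 1.2 rad) (value of joint cupdoor above 1.2 rad), for 0.2 s.
2. slat 1 is up against the spacer block, whose 70 mm thickness fills the gap back to the strip or slat before it (within 4 mm) (y of spacer_center in the frame of slat1_center between -0.052 and -0.044 m and x of spacer_center in the frame of slat1_center between -0.1 and 0.1 m and angle between the x axis of spacer_center and the x axis of slat1_center, either way round below 0.1 rad and y of stop_face in the frame of slat1_center between -0.087 and -0.079 m), for 0.2 s.
3. slat 2 is up against the spacer block, whose 70 mm thickness fills the gap back to the strip or slat before it (within 4 mm) (y of spacer_center in the frame of slat2_center between -0.052 and -0.044 m and x of spacer_center in the frame of slat2_center between -0.1 and 0.1 m and angle between the x axis of spacer_center and the x axis of slat2_center, either way round below 0.1 rad and (y of stop_face in the frame of slat2_center between -0.087 and -0.079 m or y of slat1_center in the frame of slat2_center between -0.1 and -0.092 m)), for 0.2 s.
4. slat 3 is up against the spacer block, whose 70 mm thickness fills the gap back to the strip or slat before it (within 4 mm) (y of spacer_center in the frame of slat3_center between -0.052 and -0.044 m and x of spacer_center in the frame of slat3_center between -0.1 and 0.1 m and angle between the x axis of spacer_center and the x axis of slat3_center, either way round below 0.1 rad and (y of stop_face in the frame of slat3_center between -0.087 and -0.079 m or y of slat1_center in the frame of slat3_center between -0.1 and -0.092 m or y of slat2_center in the frame of slat3_center between -0.1 and -0.092 m)), for 0.2 s.
5. slat 4 is up against the spacer block, whose 70 mm thickness fills the gap back to the strip or slat before it (within 4 mm) (y of spacer_center in the frame of slat4_center between -0.052 and -0.044 m and x of spacer_center in the frame of slat4_center between -0.1 and 0.1 m and angle between the x axis of spacer_center and the x axis of slat4_center, either way round below 0.1 rad and (y of stop_face in the frame of slat4_center between -0.087 and -0.079 m or y of slat1_center in the frame of slat4_center between -0.1 and -0.092 m or y of slat2_center in the frame of slat4_center between -0.1 and -0.092 m or y of slat3_center in the frame of slat4_center between -0.1 and -0.092 m)), for 0.2 s.
At the end, for the whole second after the job is handed in: Each slat lies flat on the panel, 70 mm (within 4) from the strip or slat before it, within 0.045 rad of square and 22 mm of the panel's middle line; the spacer stands upright in the tray, within 30 mm of its middle; the door is shut (below 0.08 rad); all at rest (y of stop_face in the frame of slat1_center between -0.087 and -0.079 m and x of slat1_center in the frame of stop_face between -0.022 and 0.022 m and z of slat1_center in the frame of stop_face between -0.006 and 0.006 m and angle between the x axis of each of slat1_center, slat2_center, slat3_center, slat4_center and the x axis of stop_face, either way round below 0.045 rad and linear speed of each of slat1, slat2, slat3, slat4, spacer below 0.02 m/s and (y of stop_face in the frame of slat2_center between -0.087 and -0.079 m or y of slat1_center in the frame of slat2_center between -0.1 and -0.092 m) and x of slat2_center in the frame of stop_face between -0.022 and 0.022 m and z of slat2_center in the frame of stop_face between -0.006 and 0.006 m and (y of stop_face in the frame of slat3_center between -0.087 and -0.079 m or y of slat1_center in the frame of slat3_center between -0.1 and -0.092 m or y of slat2_center in the frame of slat3_center between -0.1 and -0.092 m) and x of slat3_center in the frame of stop_face between -0.022 and 0.022 m and z of slat3_center in the frame of stop_face between -0.006 and 0.006 m and (y of stop_face in the frame of slat4_center between -0.087 and -0.079 m or y of slat1_center in the frame of slat4_center between -0.1 and -0.092 m or y of slat2_center in the frame of slat4_center between -0.1 and -0.092 m or y of slat3_center in the frame of slat4_center between -0.1 and -0.092 m) and x of slat4_center in the frame of stop_face between -0.022 and 0.022 m and z of slat4_center in the frame of stop_face between -0.006 and 0.006 m and value of joint cupdoor below 0.08 rad and horizontal distance between spacer_center and cupdoor_tray below 0.03 m and z of spacer_center in the frame of cupdoor_tray between 0.027 and 0.043 m and angle between spacer_center's own z axis and vertical below 0.15 rad); the robot touches nothing.
It fails at once if the mallet is knocked out of its place (more than 5 cm) (distance of mallet_center from where it was at the start of the episode above 0.05 m).
It fails at once if the marking gauge is knocked out of its place (more than 5 cm) (distance of gauge_center from where it was at the start of the episode above 0.05 m).
Of slat1, slat2, slat3, slat4 only 2 to 3 are there at a start; the rules pass over those that are not, and their reading is None.
At some moment in a run one of slat1, slat2, slat3, slat4 may be knocked a few centimetres aside while the robot is not near it.
It also fails if it takes over 210 s, if anything falls off the work surface, if the arm or the gripper's body presses on something with over 40 N, if the wrist force passes 120 N, or if a joint passes its speed limit or range.

### The arm

A 6-joint arm with a two-finger parallel gripper is mounted at the origin on the work surface. World frame = base frame: x ahead of the robot, y to its left, z up, the work surface at z = 0. Lengths are in m, angles in rad, forces in N, time in s.
With the tool pointing down it reaches from about 0.35 to 0.8 m from the base axis. Payload 7.3 kg.
Tool frame: the origin (TCP) lies on the centre line of the jaws, within the pads' length; the fingertips stand ctrl.tcp_to_tips ahead of it and the grasp point (between the pads) lies 5 mm behind it (ctrl.tcp_to_tips is the distance from the TCP to the fingertips, in m); z points along the fingers, y is the line along which they close (so a half turn about z gives the same grasp; the last joint's range is limited). The gripper opens to 85 mm and grips with 20 to 120 N. Pads are 22 mm wide; open, the fingers measure 114 mm over their backs; the gripper's body (76 mm by 85 mm) begins 54 mm behind the grasp point. The pads swing forward as they close: fully open they stand 13 mm farther back than shut.
Start: joints at [-1.265, 0.342, 1.524, -0, 1.275, -0.146], TCP at [0.229, -0.472, 0.245] pointing down, gripper open.
Joint ranges: [-2.53, 2.53], [-0.77, 2.02], [0.04, 2.7], [-1, 4.14], [0.28, 2.66], [-3.11, 3.11]. Speed limits (rad/s): [2.57, 2.57, 3.14, 3.14, 3.14, 3.14].

### API

Orientations are given as a rotation vector (axis times angle).
In Python, from workcell import ctrl, status, capture, calibration, job gives the robot as it stands. Calls block until the motion is done:
- ctrl.goto(position, orientation): joint-space move of the TCP to a pose.
- ctrl.move_linear(position, ori=None, vel=0.15, contact_N=None): straight line of the TCP; ori=None keeps the orientation; vel is the mean speed in m/s. With contact_N (N) it stops when the force on the tool has changed by that much, and returns True; else False.
- ctrl.movej(angles): joint-space move.
- ctrl.command_gripper(opening, strength=None): finger opening in m; strength is the grip in N (None keeps the last); returns when the fingers have stopped.
- ctrl.sleep(seconds).
- ctrl.solve_ik(position, orientation): joint angles nearest the present ones, or None.
- status.get_obs(): the state.
- capture(name): name is "scene" or "side" or "wrist"; returns (picture, depth): 384x512x3 uint8, red, green, blue; 384x512 float32, m along the optical axis (not along the pixel's ray), 0 where there is no reading.
- calibration(name): a dict with "fovy" (degrees; the focal length in pixels is half the picture's height over the tangent of half this angle, whatever the lens; pixels are square), "cx", "cy" (the principal point, pixels), "R" (3x3) and "t" (3): a world point X has camera coordinates R X + t. Camera axes: x right, y down, z forward; pixel columns grow to the right and rows downward; lengths in m; the calibration is good to about 2 mm. A picture is of the moment at which its call begins: read the wrist's pose just before it. calibration takes no time and is no camera call; for the wrist camera it gives the pose at the moment of the call.
A pose or a line that the arm cannot do raises ctrl.Unreachable and nothing moves.
- job.sign_off(): hands the job in; it is judged then, once.
The state is a dict: "time": time; "joint_positions": joint angles; "joint_vel": joint speeds; "joint_torque": joint torques, N m; "ee_pos": TCP position; "tool_rot": TCP orientation; "ft_force": force on the tool from outside, world axes, zero at the start; "torque": the same for the moment, N m; "opening": finger opening in m; "finger_force": force on a finger pad.
Only numpy, scipy, OpenCV 4.12 (cv2) and the standard library are available. Lean on these libraries where they do the work, as an engineer would, in place of code of your own. Each camera call takes 0.05 s, during which the arm holds its last target. There are 200 camera calls.

## Working session

There is one attempt and no reset: what is moved stays moved. The work goes in short steps, each a Python script; the robot and the scene stay as the last script left them, time stands still between calls to the robot, and variables do not carry over. Pictures are saved under pics/ and viewed, at most 14 in all, crops included, and the job is handed in when it is done.

```bash
ls; mkdir -p pics
cat > h.py <<'E'
import numpy as np, cv2
from scipy.spatial.transform import Rotation as Ro
from workcell import ctrl, status, capture, calibration, job
def snap(name, fn=None):
    c=calibration(name); p,d=capture(name)
    np.savez('/tmp/%s.npz'%(fn or name),p=p,d=d,**{k:c[k] for k in('fovy','cx','cy','R','t')})
    if fn: cv2.imwrite('pics/%s.png'%fn, p[:,:,::-1])
    return p,d,c
def cloud(d,c):
    f=d.shape[0]/2/np.tan(np.radians(c['fovy'])/2)
    v,u=np.indices(d.shape)
    X=np.stack([(u-c['cx'])/f*d,(v-c['cy'])/f*d,d],-1)
    W=(X-np.array(c['t']))@np.array(c['R'])
    W[d<=0]=np.nan
    return W
def load(fn):
    z=np.load('/tmp/%s.npz'%fn); return z['p'],z['d'],cloud(z['d'],{k:z[k] for k in('fovy','cx','cy','R','t')})
def down(yaw):  # tool down, tool x at yaw from world x; closing line y = yaw-90deg
    return (Ro.from_euler('z',yaw)*Ro.from_euler('x',np.pi)).as_rotvec()
E
python3 - <<'E'
from h import *
print(status.get_obs(), ctrl.tcp_to_tips)
for n in('scene','side'):
    p,d,c=snap(n,n+'0'); print(n,c['fovy'],c['t'],(-np.array(c['R']).T@c['t']),np.array(c['R'])[2])
    cv2.imwrite('pics/%sb.png'%n,cv2.resize(p[:,:,::-1],(800,600),interpolation=cv2.INTER_CUBIC))
E
```

```text
pics
{'time': 0.0, 'joint_positions': array([-1.26502724e+00,  3.42719212e-01,  1.52501423e+00, -2.76622907e-05,
        1.27540442e+00, -1.46003147e-01]), 'joint_vel': array([ 1.88334269e-03,  1.95140981e-04,  6.45021033e-05, -1.71770096e-03,
       -7.66561529e-04, -1.13542250e-04]), 'joint_torque': array([ 4.61506279e-03, -4.33664095e+01, -2.46013212e+01,  8.65740776e-05,
        7.93894142e-03, -3.29714999e-05]), 'ee_pos': array([ 0.2290898 , -0.47195671,  0.24462874]), 'tool_rot': array([-3.06028177e+00, -7.03290526e-01,  2.34999131e-04]), 'ft_force': array([-0.23218062, -0.3001021 ,  0.44550981]), 'torque': array([ 0.03582448,  0.03217047, -0.02057319]), 'finger_force': 0.0, 'opening': 0.0851938116554833} 0.014
scene 52.30982557253107 [ 0.24296801 -0.26556807  1.48105747] [1.1274307  0.26334871 0.99128127] [-0.56473766 -0.26748094 -0.78072102]
side 49.05606123345464 [0.37469499 0.33777597 1.21973558] [-0.10906029  0.75482427  1.07730683] [ 0.4493433  -0.57409478 -0.68447482]
```

View pics/sceneb.png

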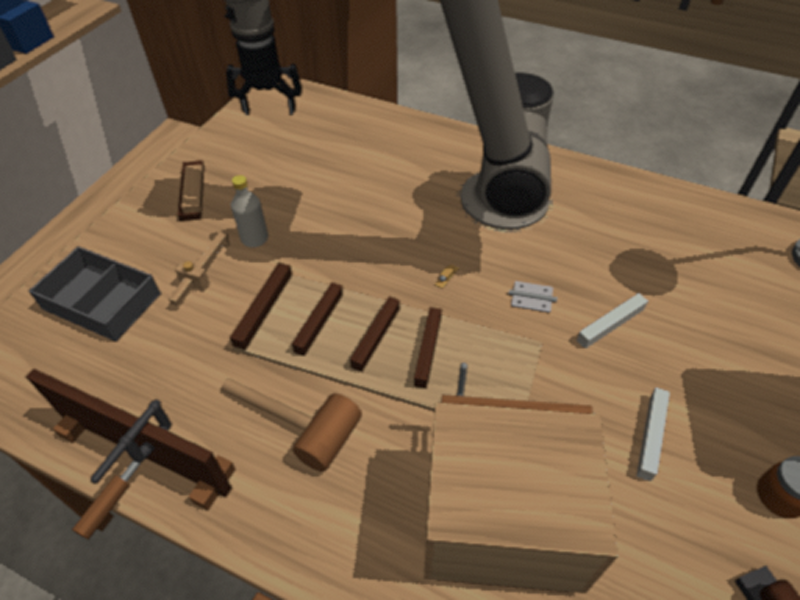

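View pics/sideb.png

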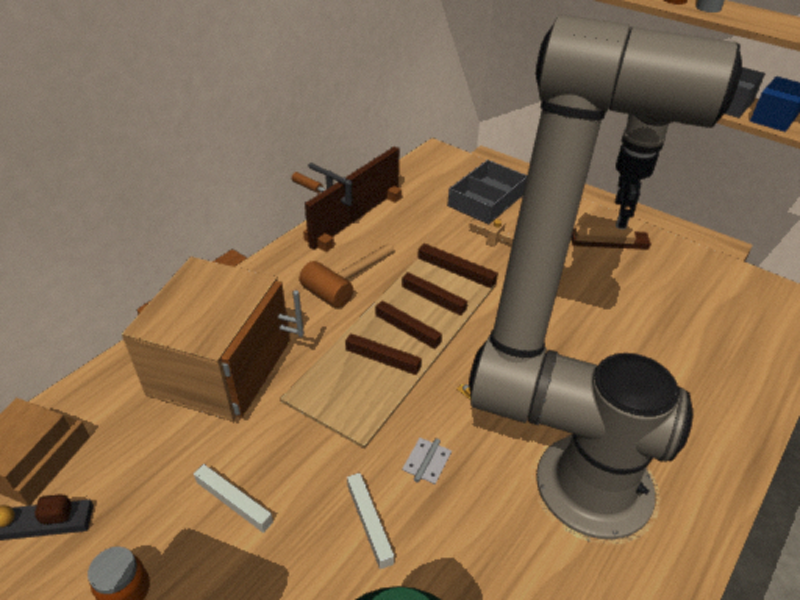

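The scene view shows the panel with the strip at (262,305) and three loose walnut slats at (318,318), (376,333) and (428,347). The cupboard door's top edge runs (440,402)–(592,408), with the handle at (462,378). The mallet is at (330,430) and the gauge at (200,268). Next I measure these from depth.

```bash
cat >> h.py <<'E'
def bars(p,W,roi,zr=(0.036,0.052),mx=75,amin=40):
    """dark walnut tops inside world roi (x0,x1,y0,y1): list of (cx,cy,angle of long axis,len,wid,z)"""
    m=(W[...,2]>zr[0])&(W[...,2]<zr[1])&(p.max(-1)<mx+20)&(W[...,0]>roi[0])&(W[...,0]<roi[1])&(W[...,1]>roi[2])&(W[...,1]<roi[3])
    n,l,s,_=cv2.connectedComponentsWithStats(m.astype(np.uint8),connectivity=4)
    o=[]
    for i in range(1,n):
        if s[i,4]<amin: continue
        P=W[l==i]; (c,(w,h),a)=cv2.minAreaRect((P[:,:2]*1000).astype(np.float32))
        a=np.radians(a if w>h else a+90); a=(a+np.pi/2)%np.pi-np.pi/2
        o.append((c[0]/1000,c[1]/1000,a,max(w,h)/1000,min(w,h)/1000,np.median(P[:,2]),s[i,4]))
    return o
E
python3 - <<'E'
from h import *
np.set_printoptions(precision=4,suppress=True)
for n in('scene0','side0'):
    p,d,W=load(n)
    print(n)
    for b in bars(p,W,(0.2,0.9,-0.6,0.6)): print(np.round(b,4))
    # door: reddish brown pixels top z ~0.198
    t=(W[...,2]>0.19)&(W[...,2]<0.204)&(W[...,0]>0.4)&(W[...,0]<1.2)
    (c,s,a)=cv2.minAreaRect((W[t][:,:2]*1000).astype(np.float32)); print('top',c,s,a, cv2.boxPoints((c,s,a)).tolist())
    h=(W[...,2]>0.205)&(W[...,2]<0.22)&(W[...,0]>0.4)&(W[...,0]<1.0)&(W[...,1]>-.3)
    print('handle',h.sum(),np.nanmedian(W[h],0))
    # panel
    m=(W[...,2]>0.008)&(W[...,2]<0.0155)&(W[...,0]>0.3)&(W[...,0]<0.75)&(W[...,1]>-.45)&(W[...,1]<.3)
    l=cv2.connectedComponentsWithStats(cv2.morphologyEx(m.astype(np.uint8),cv2.MORPH_OPEN,np.ones((3,3))))
    i=1+np.argmax(l[2][1:,4]); r=cv2.minAreaRect((W[l[1]==i][:,:2]*1000).astype(np.float32)); print('panel',r,cv2.boxPoints(r).tolist())
    for nm,(u,v) in dict(mallet=(328,432),mhandle=(255,397),gauge=(186,266)).items():
        if n=='scene0': print(nm,W[int(v*.64),int(u*.64)])
E
```

```text
scene0
[ 0.383  -0.4581 -0.7939  0.0628  0.0256  0.0443 65.    ]
[  0.5464  -0.3268   0.1126   0.2071   0.0327   0.0443 529.    ]
[  0.6679  -0.5596  -0.2645   0.1421   0.0404   0.0442 177.    ]
[  0.5279  -0.2077   0.0397   0.1694   0.027    0.0444 393.    ]
[  0.5136  -0.0881   0.0011   0.1669   0.0271   0.0445 418.    ]
[  0.4994   0.0167   0.2461   0.1696   0.026    0.0445 412.    ]
[ 0.7186 -0.0314 -0.0647  0.0561  0.0034  0.0438 42.    ]
[  0.7895  -0.0562  -0.9848   0.0847   0.0411   0.0443 108.    ]
[  0.8442   0.2907  -1.2189   0.2344   0.0022   0.0442 210.    ]
top (721.0191040039062, 246.79718017578125) (263.8861083984375, 240.61392211914062) 20.08795166015625 [[555.78173828125, 314.468017578125], [638.4234619140625, 88.49146270751953], [886.2564697265625, 179.1263427734375], [803.61474609375, 405.1029052734375]]
handle 31 [0.6305 0.1289 0.2103]
panel ((514.9290161132812, -47.588714599609375), (213.97608947753906, 542.3252563476562), 6.073830604553223) [[379.8498840332031, 210.73130798339844], [437.2332763671875, -328.5495300292969], [650.0081787109375, -305.90875244140625
[... 582 characters left out ...]
438 345.    ]
[  0.6428   0.2145  -1.2217   0.21     0.006    0.0437 126.    ]
[ 0.8066  0.5634 -1.2587  0.0757  0.0053  0.0433 79.    ]
top (812.9835815429688, -647.725830078125) (608.9445190429688, 2099.61376953125) 0.22914505004882812 [[504.3152160644531, 400.8549499511719], [512.7122802734375, -1698.741943359375], [1121.6519775390625, -1696.306640625], [1113.2548828125, 403.290283203125]]
handle 65 [0.7435 0.2534 0.2057]
panel ((497.2562561035156, 122.89875030517578), (213.18856811523438, 201.99012756347656), 5.55433464050293) [[381.3871765136719, 213.10240173339844], [400.9377136230469, 12.060644149780273], [613.1253662109375, 32.695098876953125], [593.5748291015625, 233.7368621826172]]
```

```bash
cat >> h.py <<'E'
D=np.degrees
HINGE=np.array([0.6168,0.3209]); F0=np.radians(-70.)
def uv(a): return np.array([np.cos(a),np.sin(a)])
def handle(th): a=F0-th; return HINGE+.185*uv(a)+.053*uv(a-np.pi/2)
def T(xy,z): return [float(xy[0]),float(xy[1]),float(z)]
def hyaw(th): return F0+np.pi-th
E
python3 - <<'E'
from h import *
p=handle(0); print(p)
ctrl.command_gripper(0.04,20)
ctrl.goto(T(p,0.30),down(hyaw(0)))
snap('wrist','w1'); 
o=status.get_obs(); print(o['time'],o['ee_pos'],o['joint_positions'])
E
```

```text
[0.63027002 0.1289298 ]
3.225 [0.63039769 0.12785492 0.29998031] [ 8.11335584e-02  5.40821345e-01  1.05868570e+00 -1.86973613e-04
  1.54220220e+00 -2.66319081e-01]
```

View pics/w1.png

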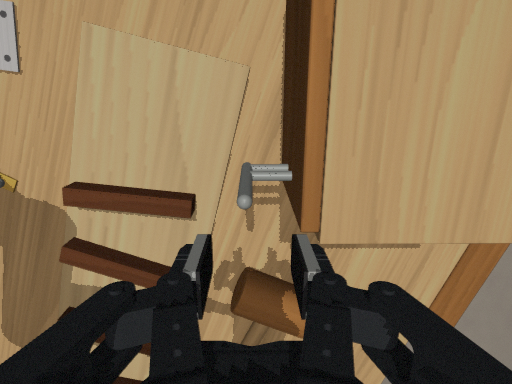

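The wrist view shows the bar top at (245,202), the stays running to the door and the door's top edge at x≈318. I compute the handle and door line from it.

Run:
```python
from h import *
np.set_printoptions(precision=4,suppress=True)
p,d,W=load('w1')
m=(W[...,2]>.207)&(W[...,2]<.222); m[:,:200]=0; m[240:]=0; m[:,290:]=0
P=W[m]; print('bar',m.sum(),np.median(P,0),(P.max(0)+P.min(0))/2)
R=p.astype(int)
m=(W[...,2]>.192)&(W[...,2]<.203)&(R[...,0]-R[...,2]>80)&(R[...,0]<205); m[235:]=0;m[:,:300]=0;m[:,345:]=0
Q=W[m]; r=cv2.minAreaRect((Q[:,:2]*1000).astype(np.float32)); print('door',m.sum(),r,cv2.boxPoints(r).tolist())
```

```text
bar 194 [0.6253 0.1262 0.2115] [0.6258 0.1252 0.2109]
door 4435 ((656.83203125, 192.82456970214844), (14.846855163574219, 166.3948516845703), 19.859664916992188) [[621.5864868164062, 268.5521545410156], [678.1137084960938, 112.05323791503906], [692.0775756835938, 117.09698486328125], [635.5503540039062, 273.59588623046875]]
```

```bash
sed -i 's/^HINGE=.*/HINGE=np.array([0.612,0.3185]); F0=np.radians(-70.1)/' h.py
python3 - <<'E'
from h import *
p=handle(0); print(p)
ctrl.move_linear(T(p,0.30),down(hyaw(0)))
print(ctrl.move_linear(T(p,0.187),vel=.12,contact_N=8))
ctrl.command_gripper(0.0,20)
o=status.get_obs(); print('op',o['opening'],o['ft_force'])
for th in np.arange(.1,1.46,.1):
    ctrl.move_linear(T(handle(th),0.187),down(hyaw(th)),vel=.15)
    o=status.get_obs()
    if abs(o['ft_force']).max()>15: print(th,o['ft_force'])
print(o['time'],o['ee_pos'],o['opening'],o['ft_force'])
ctrl.sleep(.3)
ctrl.command_gripper(0.04)
ctrl.move_linear(T(handle(th),0.30),vel=.2)
q=HINGE+.11*uv(F0-th)+.056*uv(F0-th+np.pi/2)
ctrl.goto(T(q+.0*uv(0),0.34),down(hyaw(th)))
snap('wrist','w2'); snap('scene','s2')
print(th,q,status.get_obs()['time'])
E
```

```text
[0.62513495 0.12650658]
False
op 0.011026195442573248 [-3.48034816 -2.12536825  4.78275352]
8.775 [0.42611255 0.27414219 0.18774931] 0.011203678519053252 [-0.63182136  0.20995724  7.52315693]
1.4000000000000001 [0.54417085 0.21537286] 10.8833
```

View pics/w2.png

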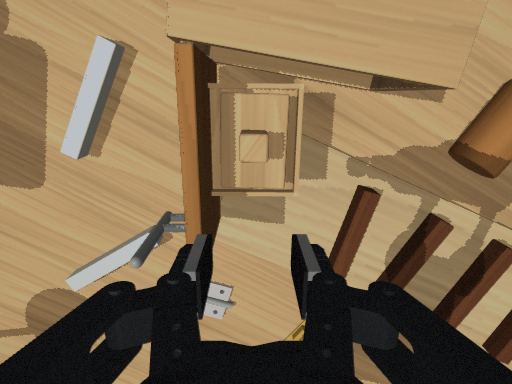

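The door stands open. The tray spans (210–303, 84–195), with the block inside and its knob at (253,146). I locate knob, tray, door line and strip/slats.

Run:
```python
from h import *
np.set_printoptions(precision=4,suppress=True)
p,d,W=load('w2')
def rect(m,n):
    l=cv2.connectedComponentsWithStats(m.astype(np.uint8),connectivity=4); i=1+np.argmax(l[2][1:,4]); P=W[l[1]==i]
    r=cv2.minAreaRect((P[:,:2]*1000).astype(np.float32)); print(n,l[2][i,4],np.round(r[0],1),np.round(r[1],1),round(r[2],2),'z',np.median(P[:,2]))
Z=W[...,2]; roi=np.zeros(Z.shape,bool); roi[70:205,205:310]=1
rect((Z>.170)&(Z<.185)&roi,'knob')
rect((Z>.136)&(Z<.150)&roi,'body')
rect((Z>.114)&(Z<.127)&roi,'lips')
r2=np.zeros(Z.shape,bool); r2[45:240,170:205]=1
rect((Z>.19)&(Z<.205)&r2,'door')
for n in ('w2','s2'):
    p,d,W=load(n)
    for b in bars(p,W,(0.35,0.68,-0.4,0.12)): print(n,np.round(b,4))
```

```text
knob 875 [568.5 227. ] [27.8 27.8] 30.4 z 0.1772457289141533
body 5328 [568.2 226.7] [100.5  70.1] 28.47 z 0.14144289278726202
lips 1673 [566.6 223.6] [150.7 102.4] 29.24 z 0.11942235186252856
door 3717 [540.9 276.7] [170.6  16.5] 29.21 z 0.19735499979317492
w2 [ 0.6785 -0.0666  1.5111  0.053   0.0007  0.044  71.    ]
w2 [  0.5248   0.022    0.2402   0.1111   0.0255   0.0433 417.    ]
w2 [  0.5006   0.0276   0.2348   0.1092   0.0039   0.0407 178.    ]
w2 [   0.5325   -0.0899    0.0055    0.125     0.0261    0.0431 1199.    ]
w2 [  0.5338  -0.2007   0.0094   0.1523   0.0149   0.0404 482.    ]
w2 [  0.5304  -0.2147   0.0647   0.1513   0.0155   0.0434 544.    ]
w2 [ 0.4571 -0.0006  0.2261  0.0284  0.0087  0.0433 61.    ]
w2 [  0.466   -0.3368   0.1249   0.0527   0.0284   0.0426 316.    ]
s2 [  0.5468  -0.3278   0.1009   0.2077   0.031    0.0445 526.    ]
s2 [  0.5273  -0.2076   0.056    0.1697   0.0278   0.0442 392.    ]
s2 [  0.513   -0.0883  -0.0007   0.1677   0.0267   0.0442 419.    ]
s2 [  0.501    0.0169   0.2442   0.1689   0.0256   0.0447 397.    ]
```

Run:
```python
from h import *
np.set_printoptions(precision=4,suppress=True)
p,d,W=load('w2'); Z=W[...,2]
a=np.radians(29.2); m=(Z>.115)&(Z<.125); m[:70]=0;m[205:]=0;m[:,:205]=0;m[:,310:]=0
P=W[m][:,:2]-np.array([.5685,.227]); s=P@uv(a); t=P@uv(a-np.pi/2)
print('lips along',np.percentile(s,[1,5,20,80,95,99]),'out',np.percentile(t,[1,99]))
print(np.histogram(s[abs(t)<.03],bins=np.arange(-.1,.1,.006)))
ctrl.goto([.46,-.17,.38],down(.106))
snap('wrist','w3')
p,d,W=load('w3')
for b in bars(p,W,(0.35,0.70,-0.45,0.15)): print(np.round(b,4))
print(status.get_obs()['time'])
```

```text
lips along [-0.0661 -0.0652 -0.0618  0.0566  0.0589  0.0597] out [-0.0491  0.0528]
(array([  0,   0,   0,   0,   0,  86, 168,   0,   0,   0,   0,   0,   0,
         0,   0,   0,   0,   0,   0,   0,   0,   0,   0,   0,   0,  85,
       203,   0,   0,   0,   0,   0,   0]), array([-0.1  , -0.094, -0.088, -0.082, -0.076, -0.07 , -0.064, -0.058,
       -0.052, -0.046, -0.04 , -0.034, -0.028, -0.022, -0.016, -0.01 ,
       -0.004,  0.002,  0.008,  0.014,  0.02 ,  0.026,  0.032,  0.038,
        0.044,  0.05 ,  0.056,  0.062,  0.068,  0.074,  0.08 ,  0.086,
        0.092,  0.098]))
[   0.542    -0.3315    0.1004    0.2077    0.0305    0.0433 1870.    ]
[  0.5738  -0.2133   0.0195   0.0715   0.0174   0.0436 245.    ]
[  0.5114  -0.1037   0.1221   0.1676   0.0203   0.0428 319.    ]
[  0.4991   0.0021   0.2433   0.1678   0.0032   0.0416 355.    ]
12.4083
```

View pics/w3.png

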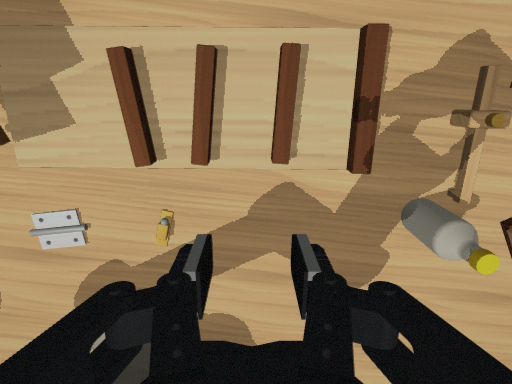

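```bash
cat >> h.py <<'E'
def slats(fn):
    """strip & slats from height only, panel frame once PAN is known"""
    p,d,W=load(fn)
    return sorted([b for b in bars(p,W,(0.3,0.75,-0.42,0.15),(.0385,.05),300,100) if b[3]>.12 and b[4]<.045],key=lambda b:b[1])
E
python3 - <<'E'
from h import *
for n in('w3','scene0','s2','side0'):
    print(n)
    for b in slats(n): print(np.round(b,4))
p,d,W=load('w3'); m=(W[...,2]>.007)&(W[...,2]<.017)&(W[...,1]<.3)&(W[...,1]>-.45)&(W[...,0]>.3)
l=cv2.connectedComponentsWithStats(cv2.morphologyEx(m.astype(np.uint8),cv2.MORPH_OPEN,np.ones((3,3))))
for i in range(1,l[0]):
    if l[2][i,4]>800: print(cv2.minAreaRect((W[l[1]==i][:,:2]*1000).astype(np.float32)))
E
```

```text
w3
[ 5.420e-01 -3.318e-01  1.010e-01  2.079e-01  3.110e-02  4.340e-02
  3.205e+03]
[ 5.248e-01 -2.117e-01  4.210e-02  1.703e-01  2.620e-02  4.340e-02
  2.166e+03]
[ 5.097e-01 -9.130e-02  2.500e-03  1.702e-01  2.650e-02  4.340e-02
  2.178e+03]
[4.962e-01 1.390e-02 2.390e-01 1.701e-01 2.690e-02 4.340e-02 2.216e+03]
scene0
[ 5.438e-01 -3.284e-01  1.017e-01  2.124e-01  3.380e-02  4.450e-02
  5.370e+02]
[ 5.269e-01 -2.084e-01  4.040e-02  1.702e-01  2.820e-02  4.440e-02
  3.990e+02]
[ 5.106e-01 -8.810e-02  2.200e-03  1.730e-01  2.720e-02  4.450e-02
  4.150e+02]
[4.982e-01 1.660e-02 2.400e-01 1.719e-01 2.630e-02 4.460e-02 4.210e+02]
s2
[ 5.441e-01 -3.286e-01  1.027e-01  2.105e-01  3.210e-02  4.460e-02
  5.420e+02]
[ 5.273e-01 -2.091e-01  4.110e-02  1.699e-01  2.800e-02  4.440e-02
  3.960e+02]
[ 5.124e-01 -8.850e-02  4.200e-03  1.687e-01  2.650e-02  4.440e-02
  4.140e+02]
[4.985e-01 1.670e-02 2.387e-01 1.737e-01 2.650e-02 4.470e-02 4.200e+02]
side0
[ 5.409e-01 -3.292e-01  1.054e-01  2.067e-01  3.670e-02  4.370e-02
  3.100e+02]
[ 5.250e-01 -2.094e-01  3.780e-02  1.704e-01  3.300e-02  4.380e-02
  2.510e+02]
[ 5.101e-01 -8.960e-02  1.230e-02  1.697e-01  3.180e-02  4.410e-02
  2.890e+02]
[4.973e-01 1.640e-02 2.212e-01 1.714e-01 3.210e-02 4.430e-02 3.300e+02]
((513.2205200195312, -48.862091064453125), (210.42762756347656, 541.5556030273438), 5.738094329833984)
```

```bash
cat >> h.py <<'E'
A=.101; O=np.array([.541,-.315]); XS,YS=uv(A),uv(A+np.pi/2)
def P(x,s): return O+x*XS+s*YS
def loc(xy): v=np.asarray(xy)[:2]-O; return v@XS,v@YS
def rep(tag):
    o=status.get_obs(); print(tag,'t=%.1f'%o['time'],'xs',np.round(loc(o['ee_pos']),4),'z %.4f'%o['ee_pos'][2],'op %.4f'%o['opening'],np.round(o['ft_force'],1))
def grab_block(xy,yaw,z,zup):
    ctrl.command_gripper(.05)
    ctrl.goto(T(xy,zup),down(yaw))
    ctrl.move_linear(T(xy,z),vel=.12)
    ctrl.command_gripper(0,25); rep('grab')
    ctrl.move_linear(T(xy,zup),vel=.12)
def place_block(s,x=-.025,gap=.008):
    """block centre to s, pushed back (-y) against strip/slat"""
    ctrl.goto(T(P(x,s+gap),.16),down(A))
    ctrl.move_linear(T(P(x,s+gap),.0675),vel=.12)
    hit=ctrl.move_linear(T(P(x,s-.006),.0675),vel=.02,contact_N=5); rep('block hit %s'%hit)
    ctrl.sleep(.1); sb=loc(status.get_obs()['ee_pos'])[1]
    ctrl.command_gripper(.045); rep('rel')
    ctrl.move_linear(T(P(x,s),.16),vel=.15)
    return sb
def set_slat(b,s,g=.055):
    c=np.array(b[:2])+g*uv(b[2])
    ctrl.command_gripper(.05)
    ctrl.goto(T(c,.12),down(b[2])); ctrl.move_linear(T(c,.033),vel=.12,contact_N=15)
    ctrl.command_gripper(0,25); rep('slat grip')
    xs=np.clip(loc(b)[0],-.004,.004)
    ctrl.move_linear(T(P(xs+g,s+.008),.034),down(A),vel=.06)
    hit=ctrl.move_linear(T(P(xs+g,s-.006),.034),vel=.02,contact_N=9); rep('slat hit %s'%hit)
    ctrl.sleep(.3); r=loc(status.get_obs()['ee_pos'])[1]
    ctrl.command_gripper(.045); ctrl.move_linear(T(P(xs+g,s),.14),vel=.15)
    return r
E
python3 - <<'E'
from h import *
grab_block([.5685,.227],np.radians(29.2),.162,.27)
sb=place_block(.035)
print(sb)
snap('wrist','w4'); snap('scene','s4'); snap('side','d4')
for n in('s4','d4'):
    for b in slats(n): print(n,np.round(loc(b),4),np.round(b[2:5],4))
E
```

```text
grab t=15.6 xs [0.0834 0.5363] z 0.1647 op 0.0277 [-2.   0.  12.9]
block hit True t=20.0 xs [-0.0244  0.0331] z 0.0679 op 0.0274 [-0.4  0.   5. ]
rel t=20.4 xs [-0.0253  0.0345] z 0.0670 op 0.0447 [-1.4 -0.  -0.5]
0.03309380468370499
s4 [-0.0032  0.1072] [0.0392 0.1716 0.0272]
s4 [-0.0076  0.2286] [0.0041 0.1723 0.0276]
s4 [-0.0094  0.3342] [0.2418 0.17   0.0263]
d4 [-0.0057  0.1082] [0.0715 0.1695 0.0344]
d4 [-0.0069  0.2269] [-0.0049  0.1713  0.031 ]
d4 [-0.0105  0.3348] [0.2562 0.1698 0.0303]
```

View pics/w4.png

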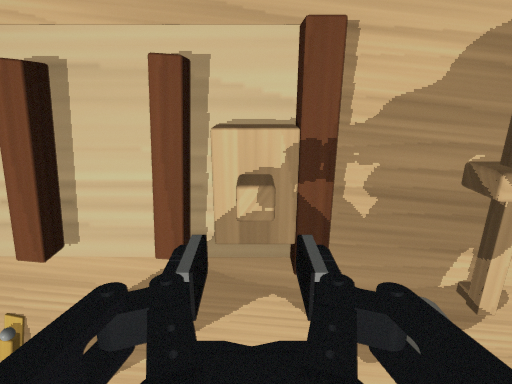

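The block stands flush against the strip in the picture (face at x≈299, row 130–245). Next I set slat 1.

Run:
```python
from h import *
r=set_slat((.526,-.2102,.042),.083)
print(r)
snap('wrist','w5'); snap('scene','s5')
for n in('w5','s5'):
    for b in slats(n): print(n,np.round(loc(b),4),np.round(b[2:5],4))
```

```text
slat grip t=23.3 xs [0.0512 0.1021] z 0.0341 op 0.0257 [-0.6 -0.3  4.9]
slat hit True t=24.2 xs [0.0512 0.0809] z 0.0341 op 0.0252 [-1.8  1.1  4.3]
0.08105172404886268
w5 [0.0124 0.2232] [0.0056 0.1283 0.0272]
s5 [-0.0062  0.2283] [-0.0003  0.1706  0.0276]
s5 [-0.0089  0.3345] [0.2391 0.1723 0.0261]
```

View pics/w5.png

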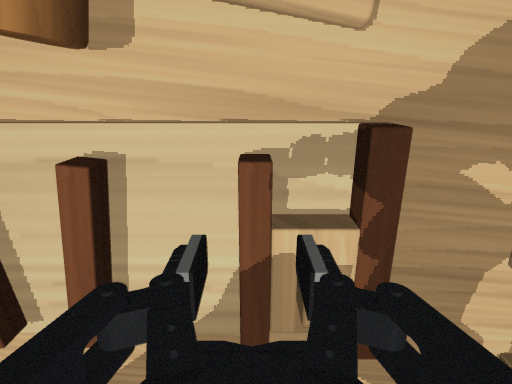

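```bash
cat >> h.py <<'E'
def place_soft(s,x=-.025,gap=.006):
    ctrl.goto(T(P(x,s+gap),.16),down(A))
    ctrl.move_linear(T(P(x,s+gap),.0705),vel=.12)
    ctrl.move_linear(T(P(x,s),.0700),vel=.02); ctrl.sleep(.2); rep('block')
    ctrl.command_gripper(.045); rep('rel')
    ctrl.move_linear(T(P(x,s),.16),vel=.15)
def set_soft(b,s,g=.055):
    c=np.array(b[:2])+g*uv(b[2])
    ctrl.command_gripper(.05)
    ctrl.goto(T(c,.12),down(b[2])); ctrl.move_linear(T(c,.034),vel=.12,contact_N=15)
    ctrl.command_gripper(0,25); rep('slat grip')
    xs=np.clip(loc(b)[0],-.004,.004)
    ctrl.move_linear(T(P(xs+g,s+.008),.034),down(A),vel=.06)
    ctrl.move_linear(T(P(xs+g,s),.034),vel=.02); ctrl.sleep(.4); rep('slat')
    ctrl.command_gripper(.045); ctrl.move_linear(T(P(xs+g,s),.14),vel=.15)
E
python3 - <<'E'
from h import *
grab_block(P(-.025,.0333),A,.070,.16)
place_soft(.1296)
ctrl.goto([.46,-.17,.38],down(A))
snap('wrist','w6'); snap('scene','s6')
for n in('w6','s6'):
    for b in slats(n): print(n,np.round(loc(b),4),np.round(b[:5],4))
E
```

```text
grab t=27.6 xs [-0.0246  0.033 ] z 0.0710 op 0.0275 [0.6 1.  5.3]
block t=30.6 xs [-0.0246  0.1293] z 0.0703 op 0.0274 [-0.4  3.   5. ]
rel t=30.9 xs [-0.0249  0.1292] z 0.0699 op 0.0449 [ 0.6 -0.7 -0.6]
w6 [-0.0007 -0.0167] [ 0.5419 -0.3317  0.1026  0.2088  0.031 ]
w6 [0.0156 0.2134] [ 0.5351 -0.1011  0.0046  0.1702  0.0265]
w6 [-0.0116  0.3317] [0.4961 0.0138 0.2417 0.1698 0.0265]
s6 [ 0.0021 -0.0148] [ 0.5445 -0.3295  0.1017  0.2101  0.0328]
s6 [0.0183 0.2159] [ 0.5375 -0.0984 -0.0044  0.171   0.028 ]
s6 [-0.0103  0.3341] [0.4971 0.0163 0.2405 0.1705 0.0264]
```

View pics/w6.png

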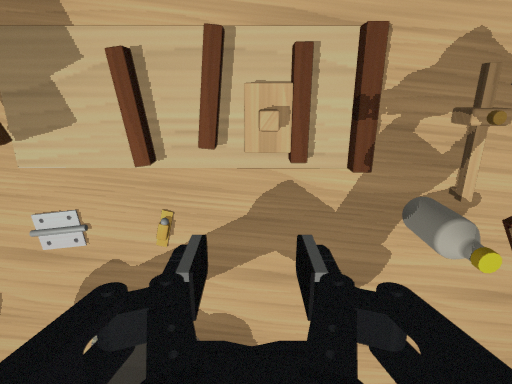

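Slat 2 was knocked along its length (now xs≈+17 mm), and slat 1 is in place with the block flush against it. I set slat 2 from its new pose.

Run:
```python
from h import *
set_soft((.536,-.0998,.002),.1778)
grab_block(P(-.025,.1294),A,.070,.16)
place_soft(.2264)
ctrl.goto([.46,-.12,.38],down(A))
snap('wrist','w7'); snap('scene','s7')
for n in('w7','s7'):
    for b in slats(n): print(n,np.round(loc(b),4),np.round(b[:5],4))
```

```text
slat grip t=35.2 xs [0.0721 0.2088] z 0.0351 op 0.0256 [-0.7 -1.8  6.4]
slat t=36.8 xs [0.0596 0.1784] z 0.0351 op 0.0257 [-0.6  3.3  6.8]
grab t=39.9 xs [-0.0245  0.1293] z 0.0709 op 0.0276 [0.4 1.2 4.5]
block t=42.8 xs [-0.0247  0.2261] z 0.0703 op 0.0270 [ 1.1 -0.   3.6]
rel t=43.1 xs [-0.0251  0.2264] z 0.0698 op 0.0450 [-0.1  0.2 -0.3]
w7 [-0.0006 -0.0167] [ 0.5421 -0.3317  0.105   0.2088  0.0311]
w7 [-0.0053  0.0811] [ 0.5275 -0.2348  0.104   0.1692  0.0271]
w7 [-0.0116  0.332 ] [0.496  0.0141 0.2369 0.1701 0.0271]
s7 [ 0.0012 -0.0135] [ 0.5436 -0.3283  0.0866  0.212   0.034 ]
s7 [-0.0031  0.084 ] [ 0.5294 -0.2318  0.109   0.172   0.0273]
s7 [-0.009   0.3343] [0.4984 0.0166 0.2421 0.1725 0.0263]
```

View pics/w7.png

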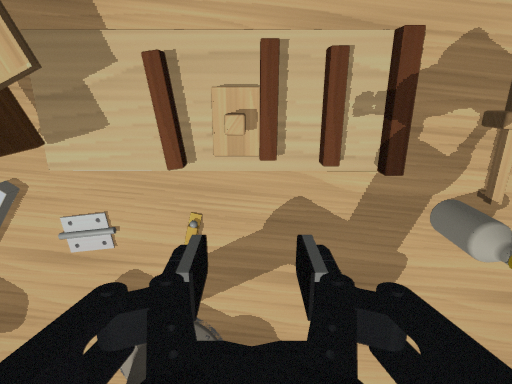

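Slat 2 is set and the block stands against its outer face. Now I set slat 3, then return the block to the tray after checking the door.

Run:
```python
from h import *
set_soft((.4972,.0153,.239),.2746)
grab_block(P(-.025,.2264),A,.070,.16)
q=P(-.025,.2264); ctrl.move_linear(T(q,.30),vel=.2)
snap('scene','s8'); snap('side','d8')
for n in('s8','d8'):
    for b in slats(n): print(n,np.round(loc(b),4),np.round(b[:5],4))
p,d,W=load('s8'); cv2.imwrite('pics/s8.png',cv2.resize(p[:,:,::-1],(800,600)))
```

```text
slat grip t=47.5 xs [0.0448 0.3405] z 0.0350 op 0.0253 [-1.5 -0.1  6.5]
slat t=49.6 xs [0.0516 0.275 ] z 0.0350 op 0.0254 [-0.9  2.4  5.5]
grab t=52.6 xs [-0.0244  0.2261] z 0.0708 op 0.0275 [ 0.  -1.2  5.1]
s8 [ 0.0019 -0.014 ] [ 0.5443 -0.3287  0.0977  0.2119  0.0332]
s8 [-0.0037  0.084 ] [ 0.5289 -0.2318  0.0878  0.1709  0.0289]
s8 [0.0056 0.1801] [ 0.5284 -0.1352  0.1083  0.1718  0.0276]
s8 [-0.0031  0.2771] [ 0.5099 -0.0396  0.1043  0.1723  0.0268]
d8 [-0.0357 -0.0149] [ 0.507  -0.3334  0.0848  0.1402  0.036 ]
d8 [-0.0055  0.0828] [ 0.5272 -0.2332  0.0998  0.1714  0.036 ]
d8 [0.0029 0.1788] [ 0.5258 -0.1368  0.0923  0.1705  0.0327]
d8 [-0.0049  0.2763] [ 0.5083 -0.0406  0.1098  0.1683  0.0327]
```

View pics/s8.png

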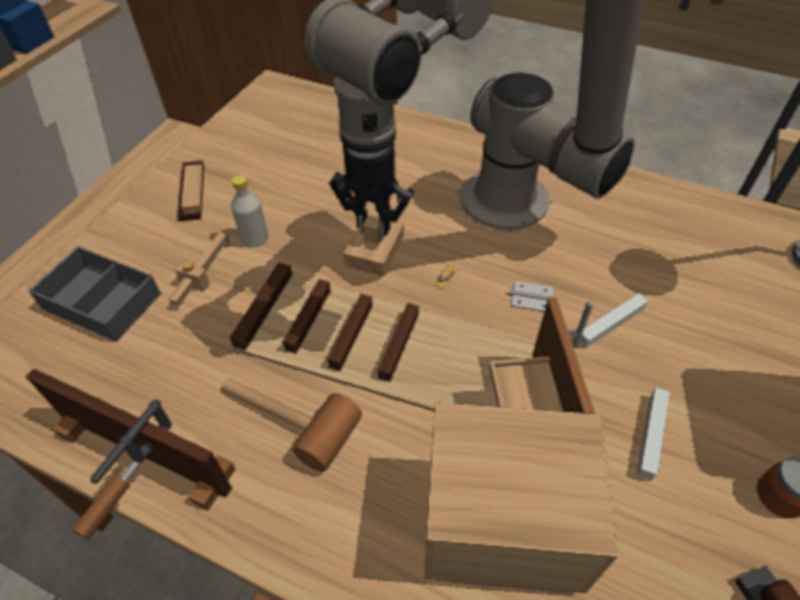

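All three slats are set: spacings measure 97, 96 and 97 mm against a nominal 96 centre to centre, all square. Mallet and gauge are untouched. The door is still open with the tray at (528,385). I return the block and shut the door.

Run:
```python
from h import *
yaw=np.radians(29.2); q=np.array([.5685,.227])-.003*uv(yaw)
ctrl.goto(T(q,.30),down(yaw))
ctrl.move_linear(T(q,.21),vel=.12)
print(ctrl.move_linear(T(q,.1665),vel=.05,contact_N=6)); rep('tray')
ctrl.command_gripper(.045); ctrl.move_linear(T(q,.30),vel=.15)
snap('wrist','w9')
p,d,W=load('w9'); Z=W[...,2]; m=(Z>.165)&(Z<.19)&(np.hypot(W[...,0]-q[0],W[...,1]-q[1])<.05)
print('knob',m.sum(),np.median(W[m],0),q)
th=1.4
ctrl.command_gripper(.04)
ctrl.goto(T(handle(th),.30),down(hyaw(th)))
print(ctrl.move_linear(T(handle(th),.187),vel=.12,contact_N=10))
ctrl.command_gripper(0,20); rep('handle')
for t in np.append(np.arange(1.3,.05,-.1),[.04]):
    ctrl.move_linear(T(handle(t),.187),down(hyaw(t)),vel=.13)
print(ctrl.move_linear(T(handle(-.02),.187),down(hyaw(0)),vel=.03,contact_N=6)); rep('shut')
ctrl.command_gripper(.04); ctrl.move_linear(T(status.get_obs()['ee_pos'],.32),vel=.15)
ctrl.goto([.40,-.1,.38],down(A))
snap('scene','s9'); snap('side','d9'); snap('wrist','w10')
for n in('s9','d9','w10'):
    for b in slats(n): print(n,np.round(loc(b),4),np.round(b[:5],4))
p,d,W=load('d9'); cv2.imwrite('pics/d9.png',cv2.resize(p[:,:,::-1],(800,600)))
p,d,W=load('s9'); h=(W[...,2]>0.205)&(W[...,2]<0.22)&(W[...,0]>0.5)&(W[...,0]<.75)&(W[...,1]>0)&(W[...,1]<.35)
print(h.sum(),np.median(W[h],0)); rep('end')
```

```text
True
tray t=57.5 xs [0.0788 0.535 ] z 0.1668 op 0.0276 [-0.3 -0.9  5. ]
knob 1199 [0.56308231 0.2287489  0.17719715] [0.56588123 0.22553642]
False
handle t=61.2 xs [-0.0559  0.5967] z 0.1877 op 0.0110 [ 0.1 -1.5  3.9]
True
shut t=65.7 xs [0.1284 0.4295] z 0.1877 op 0.0112 [-2.  -0.8  6.1]
s9 [ 0.0014 -0.0139] [ 0.5438 -0.3287  0.0979  0.2127  0.0328]
s9 [-0.0033  0.0842] [ 0.5292 -0.2315  0.0983  0.1705  0.028 ]
s9 [0.0048 0.1804] [ 0.5276 -0.135   0.0971  0.1711  0.0272]
s9 [-0.0032  0.277 ] [ 0.5099 -0.0398  0.1017  0.1707  0.0266]
d9 [-0.0004 -0.0156] [ 0.5422 -0.3306  0.0945  0.2093  0.0374]
d9 [-0.005   0.0821] [ 0.5278 -0.2338  0.0946  0.1725  0.0336]
d9 [0.0036 0.1804] [ 0.5264 -0.1352  0.0937  0.1719  0.0304]
d9 [-0.0049  0.2775] [ 0.5081 -0.0394  0.1066  0.1705  0.032 ]
w10 [-0.0134 -0.0163] [ 0.5294 -0.3326  0.0963  0.1843  0.0314]
w10 [-0.0063  0.0813] [ 0.5265 -0.2347  0.1011  0.169   0.0271]
w10 [-0.0015  0.178 ] [ 0.5216 -0.1381  0.1009  0.1586  0.0263]
w10 [-0.006   0.2749] [ 0.5073 -0.0421  0.1015  0.1676  0.0262]
30 [0.63001664 0.12803635 0.21122341]
end t=68.5 xs [-0.118   0.2284] z 0.3796 op 0.0395 [ 0.6 -0.   0.3]
```

View pics/w9.png

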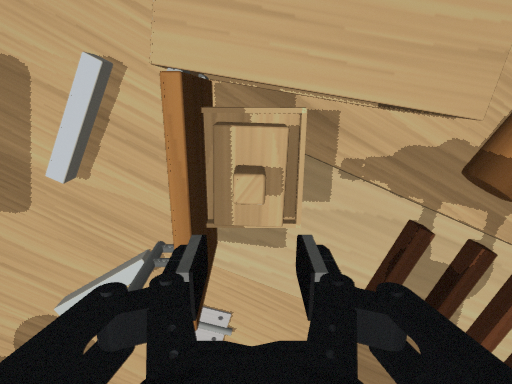

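View pics/d9.png

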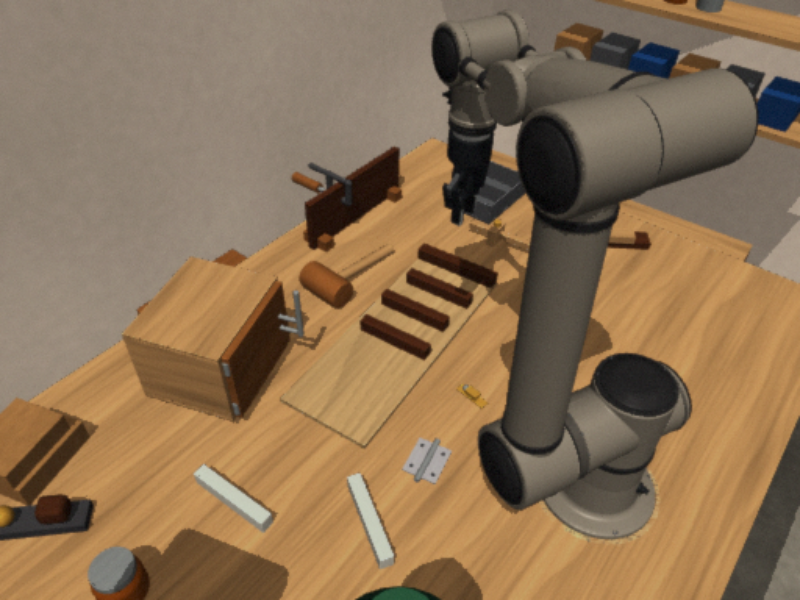

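The block sits upright in the tray at (249,185). The door is shut, with the handle back at its starting position. The slats are evenly spaced.

```bash
python3 -c "
from h import *
print(job.sign_off())"
```

```text
the job is handed in; nothing more can be done
None
```

The job is handed in at about 69 s: all three slats present are set square with 70 mm gaps (about 1 mm off at most by camera), the spacer is back in the tray, the door is shut, and the mallet and gauge were left alone; the sign-off gave no verdict.

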